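# Fit the end stop and slide the vial rack onto the loading rail

### The arm

A 6-joint arm with a two-finger parallel gripper is mounted at the origin on the work surface. World frame = base frame: x ahead of the robot, y to its left, z up, the work surface at z = 0. Lengths are in m, angles in degrees, forces in N, time in s.
With the tool pointing down it reaches from about 0.25 to 0.85 m from the base axis. Payload 12.5 kg.
Tool frame: the origin (TCP) lies midway between the tips of the shut fingers; the grasp point (between the pads) lies bot.pinch_z behind it (bot.pinch_z is the distance from the TCP to the grasp point, in m); y points along the fingers, x is the direction in which the jaws open and shut, and the axes are right-handed (so a half turn about y gives the same grasp; the last joint's range is limited). The gripper opens to 93 mm and grips with 3 to 60 N. Pads are 15 mm wide; open, the fingers measure 128 mm over their backs; the gripper's body (75 mm by 188 mm) begins 65 mm behind the grasp point.
Start: joints at [-73.201, 20.094, 94.641, -0, 65.266, -4.847], TCP at [0.203, -0.511, 0.219] pointing down, gripper open.
Joint ranges: [-157.81, 157.81], [-45, 120.19], [0.68, 151.7], [-89.99, 269.99], [4.06, 180], [-164.3, 164.3]. Speed limits (degrees/s): [127.2, 127.2, 159.86, 180, 180, 180].

### API

Orientations are given as a 3x3 rotation matrix whose columns are the frame's x, y, z axes.
In Python, from cell import bot gives the robot as it stands. The module is installed in compiled form; this text tells all that it offers.
- The arm moves only by the tool step_arm, never from a script. Its argument "series" is a list of rows, each a list of 5 numbers: the opening, from 0 (shut) to 1 (fully open), then the shift along the tool's x, y, z as a fraction of full scale, then the turn about the tool's y as a fraction of full scale. A call has 1 to 20 rows; each row shifts and turns the pose as measured when the row begins, along the tool's axes as they then stand; what a row does not reach is not made up. Full scale, the value 1, is 25 cm for a shift and 180 degrees for a turn. A row lasts 1/8 s, in which the tool goes at most 62.5 mm and 10.7 degrees, less where a joint would pass 70% of its speed; a pose out of reach is approached as far as the arm can. A call with a number of a shift or a turn outside -1 to 1 is refused whole. A call with a gripper value outside its range is refused whole. The fingers move at their own pace and stop on an object; "squeeze" is the grip in N (left out, the last holds). Time passes only in rows, so rows that do not move let the fingers close. It gives the time, the measured TCP pose, the force and the opening at its end, in the units of the state.
- bot.state(): the state, without advancing time (a new reading comes with each control period).
- bot.snapshot(name): name is "scene" or "top" or "wrist"; returns the picture (400x640x3 uint8, blue, green, red); there is no depth.
- bot.get_calibration(name): a dict with "fovy" (degrees; the focal length in pixels is half the picture's height over the tangent of half this angle, whatever the lens; pixels are square), "cx", "cy" (the principal point, pixels), "xyz" and "rotation" of the camera in the world. Camera axes: x right, y down, z forward; pixel columns grow to the right and rows downward; lengths in m; the calibration is good to about 2 mm. A picture is of the moment at which its call begins: read the wrist's pose just before it. get_calibration takes no time and is no camera call; for the wrist camera it gives the pose at the moment of the call.
- bot.finish_job(): hands the job in, once; it reports no verdict.
The state is a dict: "clock": time; "joint_pos": joint angles; "joint_velocities": joint speeds; "effort": joint torques, N m; "tool_pos": TCP position; "tool_rot": TCP orientation; "ft_force": force on the tool from outside, world axes, zero at the start; "torque": the same for the moment, N m; "finger_gap": opening from 0.0 (shut) to 1.0 (fully open).
Only numpy, scipy, OpenCV 4.12 (cv2) and the standard library are available. Lean on these libraries where they do the work, as an engineer would, in place of code of your own. Each camera call takes 0.05 s, during which the arm holds its last target. There are 200 camera calls.

### The job

Take the loose grey end stop and press it fully down onto the two studs at the far end of the narrow raised rail, so that it sits flush. Then slide the rack of vials off the white platform and along onto the rail until it rests against the stop, centred on the rail, square to it and clear of the platform. Do not lift or tip the rack, and leave the jar, the bottle and the blue ice brick where they stand.

Things in the scene. Friction and masses are not known exactly. Their poses are not given: they have to be found in the camera images.
- rail: Fixed aluminium rail, 180 mm long (y), 40 mm wide (x), flat top 70 mm above the bench, on a thin web and a 100 x 180 x 6 mm foot. Origin on the bench under its middle; +y runs from the platform to the stud end, z up. Its last 30 mm widen to a 66 mm pad with two upright steel studs, 11 mm across, 12 mm tall, tapered tips, at x = -16 and +16, y = +75 mm.
- stop_seat (a point): Point on the rail's top midway between the two studs (rail frame 0, 75, 70 mm); axes as the rail. The seated stop's underside is centred here, its long side across the rail; its face is then 12 mm from here, so the rack resting against it has its origin 77 mm from here, towards the platform (y = -77 mm).
- rail_start (a point): Point on the centre line of the rail's top at its beginning, the end next to the platform (rail frame 0, -90, 70 mm); same axes as the rail.
- stop_center (a point): Centre (half-way up) of the loose grey plastic end stop, 60 mm long (x), 24 thick (y), 34 tall (z), 60 g, standing right way up. Two 13.4 mm square sockets, 14.5 mm deep, in its underside at x = -16 and +16 mm take the studs, either way round. Spring balls in the studs' sides hold it about 5 mm proud until pushed down with 3 to 6 N or more. Seated, its centre is 17 mm above the rail's top.
- platform: Fixed white plastic platform before the beginning of the rail, 130 mm across (its x), 150 mm along (its y), flat top 71 mm above the bench (1 mm above the rail). Origin on the bench under its centre; parallel to the rail, with a gap of 10 to 25 mm between it and the rail and up to 8 mm off the rail's line.
- rack: Loose black rack of short white-capped vials (fixed in it) on the platform: 96 mm wide (x), 130 long (y), 50 tall, about 0.5 kg. Origin at the centre of its underside; z up; +y roughly along the rail (up to 0.2 rad off). Push on its base: upright sides 4 to 22 mm above the underside; below and above that it is set in 4 to 9 mm. It overhangs the rail and tips off if over 20 mm off-centre.
- jar_center (a point): Centre of a small upright jar, 44 mm in diameter and 55 mm tall. Bystander.
- bottle_center (a point): Centre of an upright white bottle, 64 mm in diameter and 170 mm tall. Bystander.
- icebrick_center (a point): Centre of a blue hard-plastic ice brick lying flat, 90 x 160 x 30 mm. Bystander.
There are look-alikes about, which are no part of the job. Leave any pink look-alike of the rack alone. Several things look just like the part that bears stop_center: the one meant starts farthest from the robot's base.

How it is judged:
By the outcome, as a careful person would: the job done as asked, in the order asked, and still so for the second after the job is handed in, with the robot touching nothing.
It also fails if it takes over 72 s, if anything falls off the work surface, if the arm or the gripper's body presses on something with over 40 N, if the wrist force passes 120 N, or if a joint passes its speed limit or range.

## Working session

There is one attempt and no reset: what is moved stays moved. The work goes in short steps, Python scripts to look and compute and a tool call to move; the robot and the scene stay as the last step left them, time stands still between calls to the robot, and variables do not carry over. Pictures are saved under pics/ and viewed, about 8 in all and at most 12, crops included, and the job is handed in when it is done.

Besides the shell and the picture viewer there is one more tool, called after ">>>" in YAML: its name, and indented under it one key for each argument. step_arm: Moves the arm, as the interface text tells. Shift numbers are shares of 25 cm and turn numbers shares of 180 degrees, none past 1 either way. Its arguments: {"type":"object","properties":{"series":{"type":"array","items":{"type":"array","items":{"type":"number","minimum":-1,"maximum":1}}},"squeeze":{"type":"number"}},"required":["series"]}

```bash
mkdir -p pics
cat > h.py <<'E'
import numpy as np, cv2
from cell import bot
def cam(n):
    c=bot.get_calibration(n); f=200/np.tan(np.radians(c["fovy"])/2)
    return f,c["cx"],c["cy"],np.array(c["xyz"]),np.array(c["rotation"])
def ray(c,u,v,z):
    f,cx,cy,p,R=c; d=R@np.array([(u-cx)/f,(v-cy)/f,1]); return p+d*(z-p[2])/d[2]
def proj(c,P):
    f,cx,cy,p,R=c; q=R.T@(np.array(P)-p); return np.array([cx+f*q[0]/q[2],cy+f*q[1]/q[2]])
E
python3 - <<'E'
from h import *
for n in("scene","top"):
    cv2.imwrite(f"pics/{n}0.png",bot.snapshot(n)); print(n,cam(n), bot.get_calibration(n).keys())
print(bot.state(),bot.pinch_z,cam("wrist"))
E
```

```text
scene (np.float64(402.1362185541882), 329.00065928848835, 198.60022508165218, array([1.12131655, 0.72583903, 0.85069851]), array([[-0.79063397,  0.39461042, -0.46816721],
       [ 0.61212511,  0.49171932, -0.61928585],
       [-0.01416978, -0.77620533, -0.63032095]])) dict_keys(['fovy', 'cx', 'cy', 'xyz', 'rotation'])
top (np.float64(417.43848670103574), 320.44902004270483, 208.68552637901269, array([ 0.46089408, -0.00344652,  1.13969563]), array([[ 0.0132415 , -0.99527942,  0.09614337],
       [-0.99986123, -0.01415154, -0.0087897 ],
       [ 0.01010878, -0.09601364, -0.99532869]])) dict_keys(['fovy', 'cx', 'cy', 'xyz', 'rotation'])
{'clock': 0.1, 'joint_pos': array([-7.31991571e+01,  2.01207472e+01,  9.46708265e+01, -9.53285695e-04,
        6.52645675e+01, -4.84759652e+00]), 'joint_velocities': array([-0.01408804, -0.0364116 ,  0.03497113, -0.06903521,  0.02230539,
        0.03098722]), 'effort': array([ 5.10235259e-04, -4.98030317e+01, -2.85704738e+01,  7.00258976e-02,
        2.38791341e-02, -5.62266052e-05]), 'tool_pos': array([ 0.20283453, -0.51092504,  0.21817637]), 'tool_rot': array([[ 3.68916811e-01, -2.97687707e-04,  9.29462370e-01],
       [-9.29461904e-01,  9.33656438e-04,  3.68916925e-01],
       [-9.77620560e-04, -9.99999520e-01,  6.77521734e-05]]), 'ft_force': array([-0.19107109,  0.44739928, -0.25168531]), 'torque': array([-0.01127533,  0.02948252, -0.01062997]), 'finger_gap': 0.9984942939694953} 0.0188 (np.float64(287.9656405920218), 320.4179686265541, 195.74399603179504, array([ 0.27490612, -0.48102548,  0.38308248]), array([[ 3.69594124e-01, -8.91168850e-01, -2.63093643e-01],
       [-9.29193297e-01, -3.54478593e-01, -1.04617134e-01],
       [-2.95336035e-05,  2.83130727e-01, -9.59081326e-01]]))
```

View pics/top0.png

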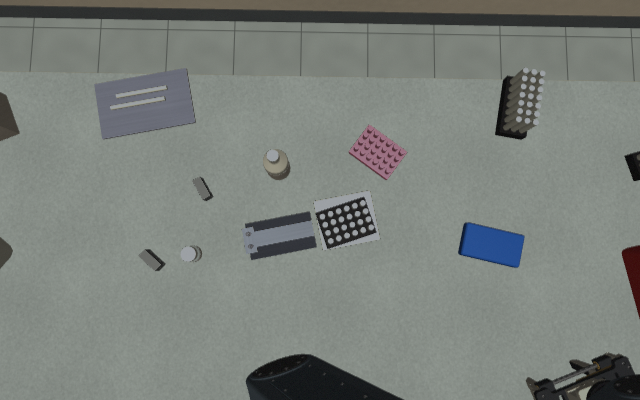

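View pics/scene0.png

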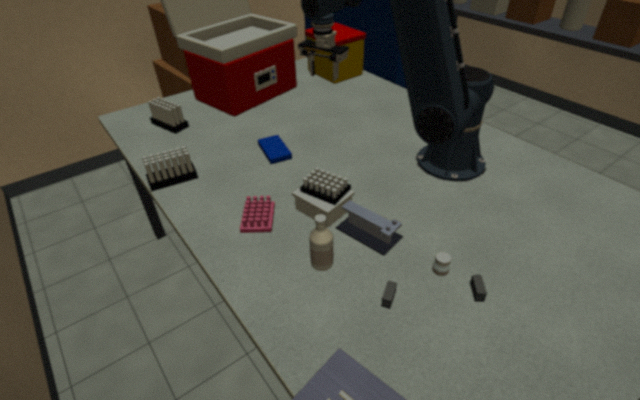

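Top view: rail (243–316, 212–258), with the studs at its left end near (249, 239). The rack is on the platform at (346,220). The grey stop candidates are A (203,188) and B (151,259). The jar is at (190,254), the bottle at (276,163) and the brick at (492,245).

Run:
```python
from h import *
c=cam("top"); im=cv2.imread("pics/top0.png")
for n,(u,v,z) in dict(A=(203,188,.017),B=(151,259,.017),jar=(190,254,.03),bottle=(276,165,.08),studs=(249,239,.07),railstart=(315,229.5,.07),platform=(346,220,.071),rack=(347,222,.05),brick=(492,245,.015)).items():
    p=ray(c,u,v,z); print(n,p.round(3),np.hypot(*p[:2]).round(3))
print("base",proj(c,[0,0,0]))
cv2.imwrite("pics/crop1.png",cv2.resize(im[140:290,130:390],None,fx=3,fy=3,interpolation=cv2.INTER_CUBIC))
```

```text
A [0.621 0.305 0.017] 0.692
B [0.428 0.436 0.017] 0.611
jar [0.443 0.329 0.03 ] 0.552
bottle [0.675 0.103 0.08 ] 0.682
studs [0.484 0.168 0.07 ] 0.512
railstart [0.51 0.   0.07] 0.51
platform [ 0.536 -0.079  0.071] 0.542
rack [ 0.532 -0.083  0.05 ] 0.539
brick [ 0.478 -0.477  0.015] 0.675
base [312.38007192 426.24394994]
```

View pics/crop1.png

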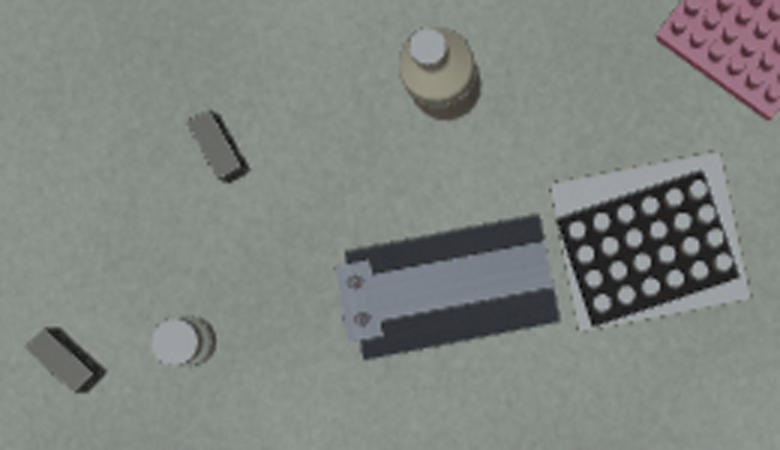

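A and B look alike. A is 0.692 m from the base and B is 0.611 m, so A (203,188) is the stop meant; the enlarged crop confirms a plain grey block there. I'll work out A's yaw and the rail's, then move above A.

```bash
cat >> h.py <<'E'
def yaw(R=None):
    R=bot.state()["tool_rot"] if R is None else R
    return np.degrees(np.arctan2(R[1,0],R[0,0]))   # heading of tool x
def go(P,yw=None):
    "shift (tool axes, units of 25 cm) and turn (units of 180 deg, tool y down) to reach TCP P and tool-x heading yw (mod 180)"
    s=bot.state(); R=s["tool_rot"]; d=R.T@(np.array(P)-s["tool_pos"])
    print("at",s["tool_pos"].round(4),"yaw",yaw(R).round(2),"j6",s["joint_pos"][5].round(1),"shift mm",(d*1000).round(1),"units",(d/.25).round(4))
    if yw is not None:
        a=(yw-yaw(R)+90)%180-90; print("turn deg",(-a).round(2),"units",(-a/180).round(4))
E
python3 - <<'E'
from h import *
c=cam("top"); q=lambda u,v,z:ray(c,130+u/3,140+v/3,z)
an=lambda d:np.degrees(np.arctan2(d[1],d[0])).round(1)
C=[q(u,v,.034) for u,v in((188,118),(210,111),(241,167),(221,180))]
m=np.mean(C,axis=0); l=(C[3]+C[2]-C[0]-C[1])/2
print("A",m,np.hypot(*l[:2]),"long",an(l))
s1,s2=q(355,282,.076),q(362,319,.076); print("studs",s1,s2,np.hypot(*(s1-s2)[:2]),"stud line",an(s1-s2))
a=[q(u,v,.07) for u,v in((372,272),(545,243),(378,320),(552,288))]
print("rail edges",an(a[0]-a[1]),an(a[2]-a[3]), "start",(a[1]+a[3])/2)
go([m[0],m[1],.22],an(l)+90)
E
```

```text
A [0.61865772 0.30423722 0.034     ] 0.060705439041831406 long -149.8
studs [0.49642457 0.16952591 0.076     ] [0.4653024  0.16269419 0.076     ] 0.03186317294200907 stud line 12.4
rail edges 100.3 101.2 start [0.51297332 0.00595019 0.07      ]
at [ 0.2028 -0.5109  0.2182] yaw -68.35 j6 -4.8 shift mm [-604.3   -1.2  687.2] units [-2.417  -0.0047  2.7489]
turn deg -8.55 units -0.0475
```

>>> step_arm:
  series:
    - [1,-0.161,0,0.1835,0]
    - [1,-0.161,0,0.1835,0]
    - [1,-0.161,0,0.1835,0]
    - [1,-0.161,0,0.1835,0]
    - [1,-0.161,0,0.1835,0]
    - [1,-0.161,0,0.1835,0]
    - [1,-0.161,0,0.1835,0]
    - [1,-0.161,0,0.1835,0]
    - [1,-0.161,0,0.1835,0]
    - [1,-0.161,0,0.1835,0]
    - [1,-0.161,0,0.1835,0]
    - [1,-0.161,0,0.1835,0]
    - [1,-0.161,0,0.1835,0]
    - [1,-0.161,0,0.1835,0]
  squeeze: 60

```text
clock: 1.85
tool_pos: [0.5992, 0.2667, 0.217]
tool_rot: [[0.363, -0.001, 0.932], [-0.932, 0.001, 0.363], [-0.001, -1.0, -0.0]]
ft_force: [0.9, -0.6, 0.7]
finger_gap: 0.997
```

>>> step_arm:
  series:
    - [1,-0.056,0,0.064,0]
    - [1,-0.056,0,0.064,0]
    - [1,0,0,0,-0.05]
    - [1,0,0,0,0]

```text
clock: 2.35
tool_pos: [0.6189, 0.3098, 0.2134]
tool_rot: [[0.51, -0.005, 0.86], [-0.86, -0.001, 0.51], [-0.002, -1.0, -0.004]]
ft_force: [-0.2, -0.8, 0.5]
finger_gap: 1.001
```

Run:
```python
from h import *
import pickle
c=cam("wrist"); im=bot.snapshot("wrist"); cv2.imwrite("pics/w1.png",im); pickle.dump(c,open("w1.pkl","wb"))
print(bot.state()["tool_pos"],yaw(),bot.state()["joint_pos"]); print(proj(c,[.6187,.3042,.034]),proj(c,bot.state()["tool_pos"]))
```

```text
[0.61888149 0.30974482 0.21341212] -59.43287159164142 [2.27049581e+01 3.56103798e+01 7.09655299e+01 7.77632689e-02
 7.36836198e+01 8.21155780e+01]
[325.4220915  179.17523698] [322.52552467 241.11812111]
```

View pics/w1.png

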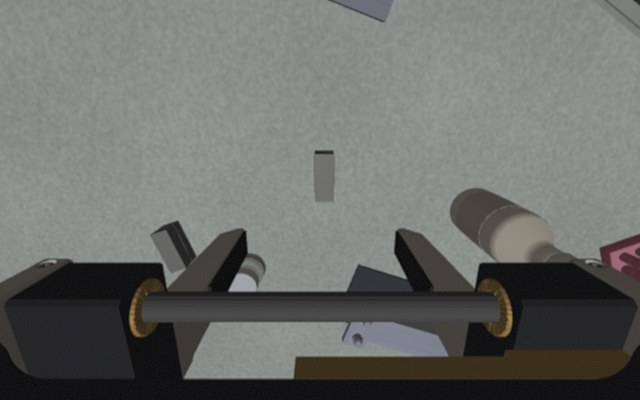

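Wrist view: the stop's top face spans (314–334, 154–201), square to the jaws.

Run:
```python
from h import *
import pickle
c=pickle.load(open("w1.pkl","rb")); im=cv2.imread("pics/w1.png")
g=im[130:215,300:350].astype(int); m=((abs(g.max(2)-g.min(2))<25)&(g.mean(2)>75)&(g.mean(2)<118)).astype(np.uint8)
k=max(cv2.findContours(m,0,2)[0],key=cv2.contourArea); r=cv2.minAreaRect(k); print(r,g.mean(2)[::12,::5].round())
for u,v in((324.3,177.5),(r[0][0]+300,r[0][1]+130)):
    p=ray(c,u,v,.034); print(p); go([p[0],p[1],.009])
print([ray(c,u,v,.034).round(4) for u,v in((314.3,154),(334,154),(334,201.5),(314.8,201.5))])
```

```text
((24.0, 45.0), (50.0, 20.0), 90.0) [[145. 136. 137. 141. 137. 137. 137. 138. 136. 139.]
 [139. 141. 134. 137. 138. 142. 139. 140. 142. 136.]
 [142. 136. 140.  95.  97.  92.  92. 142. 144. 142.]
 [143. 146. 143. 111. 114. 112. 111. 140. 141. 139.]
 [140. 140. 146. 110. 111. 111. 111. 131. 144. 145.]
 [144. 145. 140. 108. 110. 109. 110. 147. 146. 140.]
 [138. 142. 139. 141. 135. 134. 138. 144. 141. 140.]
 [140. 143. 144. 142. 143. 148. 142. 144. 140. 139.]]
[0.61980103 0.30646462 0.034     ]
at [0.6189 0.3097 0.2134] yaw -59.43 j6 82.1 shift mm [  3.7 204.4   0. ] units [0.0147 0.8176 0.    ]
[0.62229498 0.30838789 0.034     ]
at [0.6189 0.3097 0.2134] yaw -59.43 j6 82.1 shift mm [  3.3 204.4   3.1] units [0.0132 0.8176 0.0125]
[array([0.6384, 0.3315, 0.034 ]), array([0.6504, 0.3113, 0.034 ]), array([0.5996, 0.2801, 0.034 ]), array([0.5873, 0.3008, 0.034 ])]
```

>>> step_arm:
  series:
    - [1,0.0148,0.15,0,0]
    - [1,0,0.15,0,0]
    - [1,0,0.15,0,0]
    - [1,0,0.15,0,0]
    - [1,0,0.1,0,0]
    - [1,0,0.06,0,0]
    - [1,0,0,0,0]

```text
clock: 3.28
tool_pos: [0.6206, 0.3046, 0.0192]
tool_rot: [[0.487, -0.003, 0.873], [-0.873, 0.0, 0.487], [-0.002, -1.0, -0.002]]
ft_force: [0.1, 0.8, 0.6]
finger_gap: 1.003
```

Run:
```python
from h import *
go([.6198,.3065,.0075],-59.8)
```

```text
at [0.6206 0.3046 0.0192] yaw -60.86 j6 83.1 shift mm [-2.  11.7  0.3] units [-0.0081  0.047   0.0012]
turn deg -1.06 units -0.0059
```

>>> step_arm:
  series:
    - [1,-0.008,0.046,0,-0.006]
    - [1,0,0,0,0]
    - [0,0,0,0,0]
    - [0,0,0,0,0]
    - [0,0,0,0,0]
    - [0,0,0,0,0]
    - [0,0,0,0,0]
    - [0,0,0,0,0]
  squeeze: 45

```text
clock: 4.28
tool_pos: [0.6213, 0.3072, 0.0107]
tool_rot: [[0.503, 0.002, 0.864], [-0.864, 0.002, 0.503], [-0.001, -1.0, 0.003]]
ft_force: [-0.5, -0.7, 0.6]
finger_gap: 0.405
```

Run:
```python
from h import *
go([.481,.166,.2],101)
```

```text
at [0.6213 0.3072 0.0107] yaw -59.79 j6 82.2 shift mm [  51.2 -189.9 -191.7] units [ 0.205  -0.7597 -0.7669]
turn deg 19.21 units 0.1067
```

>>> step_arm:
  series:
    - [0,0,0,0,0]
    - [0,0,0,0,0]
    - [0,0,0,0,0]
    - [0,0,0,0,0]

```text
clock: 4.78
tool_pos: [0.6213, 0.3072, 0.0106]
tool_rot: [[0.503, 0.002, 0.864], [-0.864, 0.002, 0.503], [-0.001, -1.0, 0.003]]
ft_force: [0.2, -0.6, 0.4]
finger_gap: 0.252
```

Run:
```python
from h import *
go([.417,.154,.16],101)
```

```text
at [0.6213 0.3072 0.0106] yaw -59.79 j6 82.2 shift mm [  29.4 -150.1 -253.2] units [ 0.1178 -0.6003 -1.0128]
turn deg 19.21 units 0.1067
```

>>> step_arm:
  series:
    - [0,0,-0.2,0,0]
    - [0,0,-0.2,0,0]
    - [0,0,-0.2,0,0]

```text
clock: 5.15
tool_pos: [0.6188, 0.3059, 0.1595]
tool_rot: [[0.503, -0.007, 0.864], [-0.864, -0.001, 0.503], [-0.002, -1.0, -0.007]]
ft_force: [0.7, 0.5, 0.1]
finger_gap: 0.255
```

>>> step_arm:
  series:
    - [0,0.0236,0,-0.2,0]
    - [0,0.0236,0,-0.2,0]
    - [0,0.0236,0,-0.2,0]
    - [0,0.0236,0,-0.2,0]
    - [0,0.0236,0,-0.2,0]
    - [0,0,0,0,0.053]
    - [0,0,0,0,0.053]
    - [0,0,0,0,0]
    - [0,0,0,0,0]

```text
clock: 6.28
tool_pos: [0.4126, 0.1509, 0.1645]
tool_rot: [[0.189, 0.004, 0.982], [-0.982, 0.003, 0.189], [-0.002, -1.0, 0.005]]
ft_force: [-0.5, 0.0, -1.4]
finger_gap: 0.258
```

Run:
```python
from h import *
import pickle
go([.417,.154,.16],101)
c=cam("wrist"); im=bot.snapshot("wrist"); cv2.imwrite("pics/w2.png",im); pickle.dump(c,open("w2.pkl","wb"))
```

```text
at [0.4126 0.1509 0.1645] yaw -79.1 j6 93.0 shift mm [-2.2  4.5  4.9] units [-0.009   0.0179  0.0195]
turn deg -0.1 units -0.0005
```

View pics/w2.png

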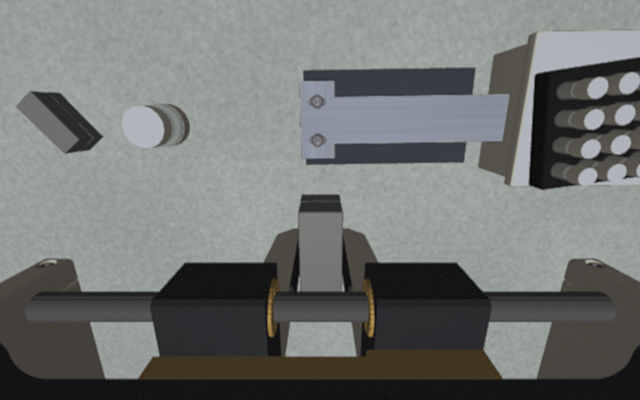

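Wrist view: studs at (317,101) and (318,141). The stop is in the jaws with its far top edge at row 212, columns 299–342. I'll extract these more precisely.

Run:
```python
from h import *
im=cv2.imread("pics/w2.png")
a=cv2.resize(im[60:170,290:530],None,fx=3.3,fy=3.3,interpolation=cv2.INTER_CUBIC)
b=cv2.resize(im[190:250,260:380],None,fx=3.3,fy=3.3,interpolation=cv2.INTER_CUBIC)
o=np.zeros((a.shape[0]+b.shape[0],a.shape[1],3),np.uint8); o[:a.shape[0]]=a; o[a.shape[0]:,:b.shape[1]]=b
cv2.imwrite("pics/w2c.png",o); print(a.shape)
```

```text
(363, 792, 3)
```

View pics/w2c.png

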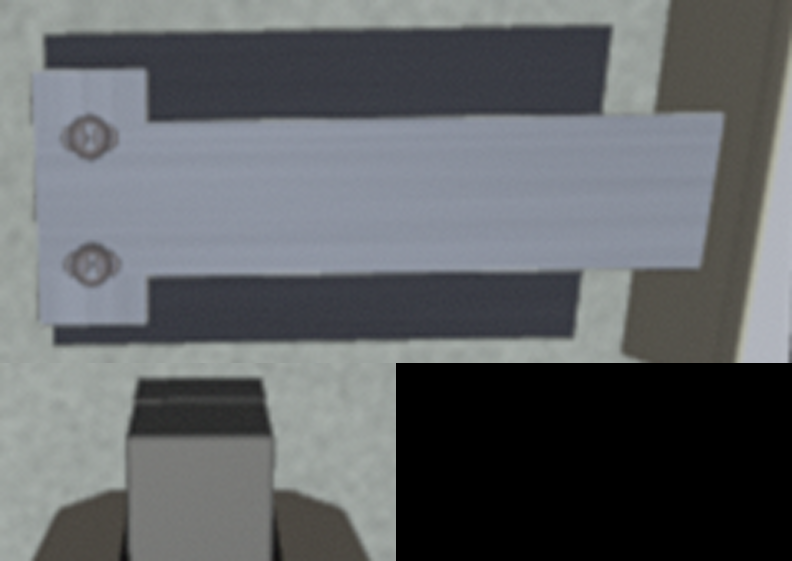

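Run:
```python
from h import *
import pickle
c=pickle.load(open("w2.pkl","rb"))
q=lambda u,v,z:ray(c,290+(u-1.2)/3.3,60+(v-1.2)/3.3,z)[:2]
an=lambda d:np.degrees(np.arctan2(d[1],d[0])).round(2)
pad=[q(*p,.07) for p in((34,70),(147,69),(148,325),(40,325))]
print("pad",np.mean(pad,axis=0),"w",np.linalg.norm(pad[1]-pad[2]),np.linalg.norm(pad[0]-pad[3]),"len",np.linalg.norm(pad[0]-pad[1]))
for z in(.07,.076,.082):
    s=[q(89,137,z),q(91.5,265,z)]; print("studs",np.mean(s,axis=0),np.linalg.norm(s[0]-s[1]),an(s[0]-s[1]))
e=[q(147,122,.07),q(723,113,.07),q(148,278,.07),q(700,268,.07)]
print("rail",an(e[0]-e[1]),an(e[2]-e[3]),"start",(e[1]+e[3])/2,"width",np.linalg.norm(e[1]-e[3]),"len from pad end",np.linalg.norm(e[0]-e[1]))
s=bot.state(); t=[ray(c,u-.4,v-.4,s["tool_pos"][2]-.0106+.034) for u,v in((298.8,212.1),(342.4,212.1))]
print("stop end rel TCP (tool)",[(s["tool_rot"].T@(x-s["tool_pos"])*1000).round(1) for x in t], "long axis yaw", s["tool_pos"])
```

```text
pad [0.48050643 0.16751637] w 0.0654886713847263 0.065248315670843 len 0.028817246101418555
studs [0.48033259 0.16803119] 0.03278769190419875 11.91
studs [0.48051285 0.16799012] 0.032030189058562974 11.91
studs [0.4806931  0.16794906] 0.03127268621292715 11.91
rail 101.79 101.98 start [0.51393255 0.00772573] width 0.03945849169827434 len from pad end 0.14854729356101282
stop end rel TCP (tool) [array([-12.5, -23.3,  27.3]), array([ 10.3, -23.3,  27.3])] long axis yaw [0.41261927 0.15086057 0.16441813]
```

>>> step_arm:
  series:
    - [0,0,0,0.14,-0.0056]
    - [0,0,0,0.1,0]
    - [0,0,0,0,0]

```text
clock: 6.7
tool_pos: [0.4728, 0.1632, 0.1645]
tool_rot: [[0.214, 0.004, 0.977], [-0.977, 0.002, 0.214], [-0.002, -1.0, 0.004]]
ft_force: [-0.7, 0.5, -0.2]
finger_gap: 0.252
```

Run:
```python
from h import *
go([.4833,.1675,.11],-78.1)
```

```text
at [0.4728 0.1632 0.1645] yaw -77.67 j6 91.3 shift mm [-1.9 54.5 10.9] units [-0.0074  0.218   0.0438]
turn deg 0.43 units 0.0024
```

>>> step_arm:
  series:
    - [0,-0.008,0.06,0.044,0.0024]
    - [0,0,0.08,0,0]
    - [0,0,0.05,0,0]
    - [0,0,0,0,0]

```text
clock: 7.2
tool_pos: [0.4808, 0.1674, 0.1155]
tool_rot: [[0.211, 0.002, 0.978], [-0.978, 0.002, 0.211], [-0.002, -1.0, 0.002]]
ft_force: [0.4, 0.8, -1.0]
finger_gap: 0.256
```

Run:
```python
from h import *
go([.4833,.1675,.098],-78.1); print(bot.state()["ft_force"])
```

```text
at [0.4808 0.1674 0.1155] yaw -77.83 j6 91.7 shift mm [ 0.5 17.5  2.5] units [0.0019 0.07   0.0099]
turn deg 0.27 units 0.0015
[ 0.42476771  0.78441754 -0.99189091]
```

>>> step_arm:
  series:
    - [0,0.002,0.05,0.011,0.0015]
    - [0,0,0.02,0,0]
    - [0,0,0,0,0]

```text
clock: 7.58
tool_pos: [0.484, 0.1676, 0.0979]
tool_rot: [[0.206, 0.003, 0.978], [-0.978, 0.002, 0.206], [-0.002, -1.0, 0.004]]
ft_force: [0.2, 1.5, -0.6]
finger_gap: 0.257
```

Run:
```python
from h import *
go([.4833,.1675,.0806],-78.1); print(bot.state()["ft_force"])
c=cam("wrist"); im=bot.snapshot("wrist"); cv2.imwrite("pics/w3.png",cv2.resize(im[90:290,180:480],None,fx=2.6,fy=2.6,interpolation=cv2.INTER_CUBIC))
```

```text
at [0.484  0.1676 0.0979] yaw -78.09 j6 91.9 shift mm [-0.  17.3 -0.8] units [-0.0002  0.0692 -0.0031]
turn deg 0.01 units 0.0001
[ 0.24642095  1.50823706 -0.59757715]
```

View pics/w3.png

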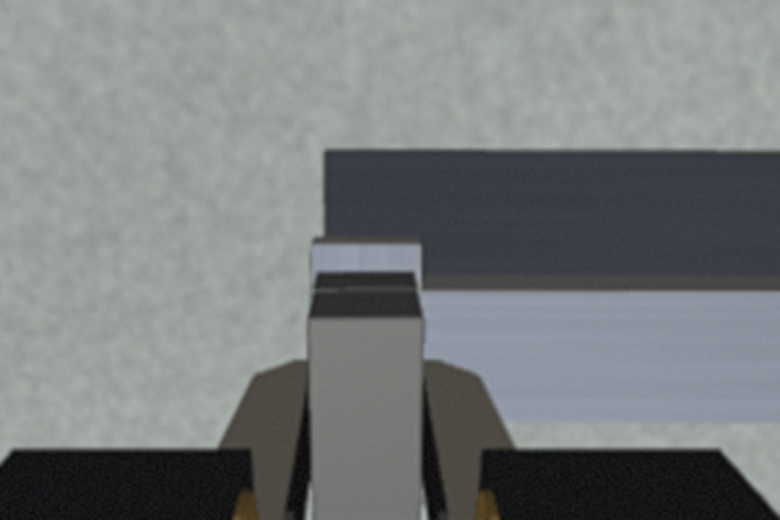

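Run:
```python
from h import *
c=cam("wrist"); s=bot.state()
f=lambda u,v,z:(s["tool_rot"].T@(ray(c,180+(u-.8)/2.6,90+(v-.8)/2.6,z)-s["tool_pos"])*1000).round(1)
h=s["tool_pos"][2]-.0106
print("pad",f(312,243,.07),f(421,243,.07)); print("stop top",f(308,318,h+.034),f(423,318,h+.034),"bottom",f(316,272,h),f(415,272,h))
```

```text
pad [-15.3  28.2  29.9] [13.7 28.2 29.9]
stop top [-12.6 -23.3  27.2] [ 10.5 -23.3  27.2] bottom [-13.1  10.7  26.9] [11.  10.7 27. ]
```

>>> step_arm:
  series:
    - [0,0,0.02,0,0]
    - [0,0,0.02,0,0]
    - [0,0,0.016,0,0]
    - [0,0,0,0,0]
  squeeze: 60

```text
clock: 8.12
tool_pos: [0.4845, 0.1678, 0.0836]
tool_rot: [[0.206, 0.004, 0.978], [-0.978, 0.003, 0.206], [-0.002, -1.0, 0.005]]
ft_force: [1.1, 0.0, -3.5]
finger_gap: 0.255
```

>>> step_arm:
  series:
    - [0,0,0.012,0,0]
    - [0,0,0.012,0,0]
    - [0,0,0.012,0,0]
    - [0,0,0,0,0]

```text
clock: 8.62
tool_pos: [0.4847, 0.1679, 0.081]
tool_rot: [[0.207, 0.005, 0.978], [-0.978, 0.003, 0.207], [-0.001, -1.0, 0.006]]
ft_force: [0.5, 0.1, -5.0]
finger_gap: 0.249
```

>>> step_arm:
  series:
    - [0,0,0.02,0,0]
    - [0,0,0.02,0,0]
    - [0,0,0.02,0,0]
    - [0,0,0.02,0,0]

```text
clock: 9.12
tool_pos: [0.4858, 0.1682, 0.0795]
tool_rot: [[0.21, 0.008, 0.978], [-0.978, 0.002, 0.21], [-0.0, -1.0, 0.008]]
ft_force: [-31.6, -9.5, 81.3]
finger_gap: 0.254
```

Run:
```python
from h import *
s=bot.state(); print(s["tool_pos"],s["ft_force"],s["effort"])
```

```text
[0.48579497 0.16819317 0.07946987] [-31.56734742  -9.45416053  81.34688137] [ -0.79315508 -13.47662151 -17.45602369   0.34253994  -8.5456261
   0.09572374]
```

>>> step_arm:
  series:
    - [0,0,0,0,0]
    - [0.3,0,0,0,0]
    - [0.4,0,0,0,0]
    - [0.7,0,0,0,0]
    - [0.7,0,0,0,0]
    - [0.7,0,0,0,0]

```text
clock: 9.88
tool_pos: [0.4856, 0.1681, 0.0789]
tool_rot: [[0.21, 0.008, 0.978], [-0.978, 0.002, 0.21], [-0.0, -1.0, 0.008]]
ft_force: [-0.5, 0.9, 0.3]
finger_gap: 0.672
```

>>> step_arm:
  series:
    - [0.7,0,-0.08,0,0]
    - [0.7,0,-0.16,0,0]
    - [0.7,0,-0.2,0,0]
    - [0.7,0,-0.2,0,0]
    - [0.7,0.2,-0.05,0,0]
    - [0.7,0.2,0,0,0]
    - [0.7,0.2,0,0,0]
    - [0.7,0.2,0,0,0]
    - [0.7,0.2,0,-0.03,0]
    - [0.7,0,0,0,0]
    - [0.7,0,0,0,0]

```text
clock: 11.25
tool_pos: [0.5307, -0.0853, 0.2569]
tool_rot: [[0.212, 0.009, 0.977], [-0.977, 0.001, 0.212], [0.001, -1.0, 0.009]]
ft_force: [0.3, -0.3, 0.2]
finger_gap: 0.7
```

Run:
```python
from h import *
import pickle
go([.493,-.091,.25],-78.1); print(bot.state()["ft_force"])
c=cam("wrist"); im=bot.snapshot("wrist"); t=bot.snapshot("top"); cv2.imwrite("pics/top1.png",t)
cv2.imwrite("pics/w4.png",im); pickle.dump((c,bot.state()),open("w4.pkl","wb"))
o=np.zeros((600,640,3),np.uint8); o[:400]=im; o[400:]=cv2.resize(t[200:270,225:335],(314,200),interpolation=cv2.INTER_CUBIC).repeat(1,0)[:, :314] if 0 else np.pad(cv2.resize(t[200:270,225:335],(314,200),interpolation=cv2.INTER_CUBIC),((0,0),(0,326),(0,0)))
cv2.imwrite("pics/w4v.png",o)
```

```text
at [ 0.5307 -0.0853  0.2569] yaw -77.78 j6 63.5 shift mm [ -2.4   6.6 -38.1] units [-0.0095  0.0264 -0.1524]
turn deg 0.32 units 0.0018
[ 0.29886924 -0.30208266  0.15926001]
```

View pics/w4v.png

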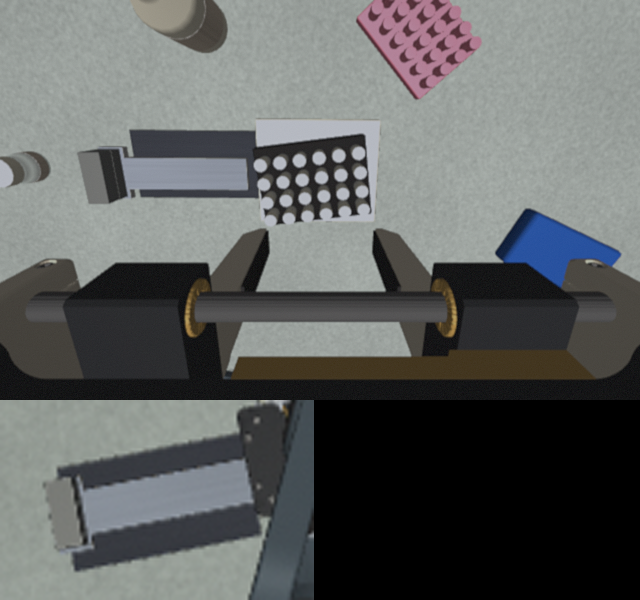

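Run:
```python
from h import *
im=cv2.imread("pics/w4.png")
a=cv2.resize(im[112:232,240:390],None,fx=4,fy=4,interpolation=cv2.INTER_CUBIC)
b=cv2.resize(im[140:215,70:150],None,fx=2.4,fy=2.4,interpolation=cv2.INTER_CUBIC)
o=np.zeros((480,800,3),np.uint8); o[:480,:600]=a; o[:b.shape[0],600:600+b.shape[1]]=b
cv2.imwrite("pics/w4c.png",o)
```

```text
(no output)
```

View pics/w4c.png

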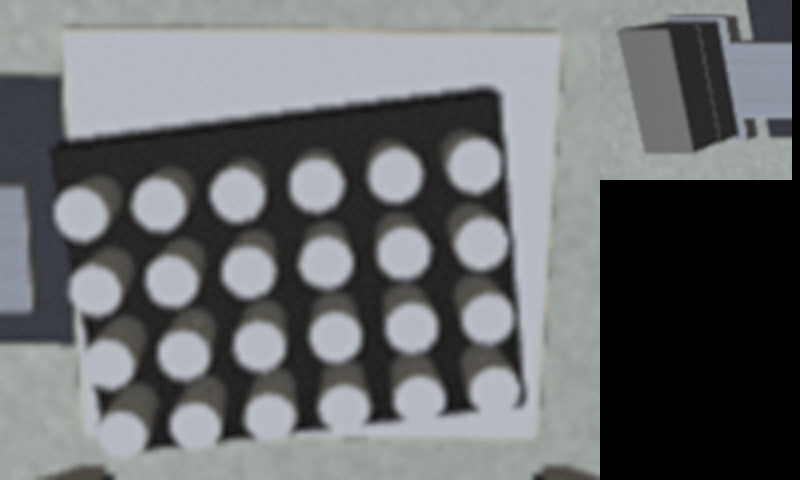

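Run:
```python
from h import *
import pickle
c,s=pickle.load(open("w4.pkl","rb"))
R=np.array([[.979,-.206],[.206,.979]]); O=np.array([.4805,.1679])
rf=lambda p:(R.T@(p-O)*1000+[0,75]).round(1)   # rail frame mm
q=lambda u,v,z:rf(ray(c,240+(u-1.5)/4,112+(v-1.5)/4,z)[:2])
print("rail start",q(31,185,.07),q(31,314,.07))
print("platform",[q(*p,.071) for p in((64,27),(558,32),(538,436))])
for z in(.08,.093): print("rack",z,r:=[q(*p,z) for p in((54,146),(497,92),(524,404))],np.linalg.norm(r[0]-r[1]),np.linalg.norm(r[2]-r[1]))
g=lambda u,v,z:rf(ray(c,70+(u-600-.7)/2.4,140+(v-.7)/2.4,z)[:2])
for z in(.104,.109): print("stop top",[g(*p,z) for p in((620,31),(668,24),(693,152),(645,152))])
```

```text
rail start [ 20.4 -92.8] [-20.6 -90.2]
platform [array([  67.3, -105.7]), array([  66.9, -251.4]), array([ -60.4, -252.9])]
rack 0.08 [array([  33.5, -102.8]), array([  50. , -232.9]), array([ -46.2, -246. ])] 131.1421366304515 97.08784681925952
rack 0.093 [array([  35. , -105.8]), array([  50.9, -230.9]), array([ -41.7, -243.6])] 126.10638366078064 93.46683903930847
stop top [array([30.1, 84.9]), array([33.5, 62.2]), array([-28. ,  62.8]), array([-28.1,  85.9])]
stop top [array([30.8, 80.7]), array([34.1, 58.4]), array([-26.4,  58.9]), array([-26.5,  81.7])]
```

Wrist view: the stop stands on both studs, and its top face matches the seated height (centre y≈74 mm). The rack's corners are at crop (54,146), (497,92) and (524,404), so it sits −6 mm off in x and is turned +7°. I'll push its −x side with two fingers to square and centre it first.

```bash
cat >> h.py <<'E'
RR=np.array([[.979,-.206],[.206,.979]]); RO=np.array([.4805,.1679])
def rf(p): return (RR.T@(np.array(p)[:2]-RO)*1000+[0,75]).round(1)
def gor(x,y,z,yw):
    w=RO+RR@np.array([x,y-75])/1000; print("rail",rf(bot.state()["tool_pos"])); go([*w,z],yw)
E
python3 -c "
from h import *
gor(-90,-172,.16,-78.1)"
```

```text
rail [  -2.9 -182.7]
at [ 0.5307 -0.0848  0.2571] yaw -77.71 j6 63.5 shift mm [-11.2  96.3 -87.9] units [-0.0448  0.3851 -0.3518]
turn deg 0.39 units 0.0022
```

>>> step_arm:
  series:
    - [0.85,-0.022,0,-0.18,0.0022]
    - [0.85,-0.022,0,-0.18,0]
    - [0.85,0,0.19,0,0]
    - [0.85,0,0.19,0,0]
    - [0.85,0,0,0,0]

```text
clock: 11.98
tool_pos: [0.4396, -0.0883, 0.1609]
tool_rot: [[0.214, 0.013, 0.977], [-0.977, -0.0, 0.214], [0.003, -1.0, 0.013]]
ft_force: [-0.2, -0.4, 0.1]
finger_gap: 0.847
```

```bash
python3 -c "
from h import *
gor(-90,-172,.081,-78.1)"
```

```text
rail [ -92.8 -167.4]
at [ 0.4396 -0.0883  0.1609] yaw -77.67 j6 60.1 shift mm [ 4.6 79.9  1.7] units [0.0185 0.3197 0.0067]
turn deg 0.43 units 0.0024
```

>>> step_arm:
  series:
    - [0.85,0.0185,0.14,0,0.0024]
    - [0.85,0,0.12,0,0]
    - [0.85,0,0.05,0,0]
    - [0.85,0,0,0,0]

```text
clock: 12.48
tool_pos: [0.4467, -0.0922, 0.0881]
tool_rot: [[0.21, 0.022, 0.978], [-0.978, -0.002, 0.21], [0.007, -1.0, 0.021]]
ft_force: [0.1, 0.3, 0.8]
finger_gap: 0.85
```

```bash
python3 -c "
from h import *
gor(-57,-172,.081,-78.1)"
```

```text
rail [ -86.7 -172.7]
at [ 0.4467 -0.0922  0.0881] yaw -77.9 j6 60.0 shift mm [-0.4  7.8 29.5] units [-0.0015  0.031   0.1178]
turn deg 0.2 units 0.0011
```

>>> step_arm:
  series:
    - [0.85,0,0.018,0,0.001]
    - [0.85,0,0.012,0.02,0]
    - [0.85,0,0,0.02,0]
    - [0.85,0,0,0.012,0]
    - [0.85,0,0,0.012,0]
    - [0.85,0,0,0.012,0]

```text
clock: 13.22
tool_pos: [0.468, -0.0882, 0.0836]
tool_rot: [[0.207, 0.024, 0.978], [-0.978, -0.003, 0.207], [0.008, -1.0, 0.023]]
ft_force: [-3.9, 0.4, 0.9]
finger_gap: 0.85
```

```bash
python3 -c "
from h import *
gor(-57,-172,.081,-78.1);print(bot.state()['ft_force'])"
```

```text
rail [ -65.  -173.1]
at [ 0.468  -0.0882  0.0836] yaw -78.06 j6 61.4 shift mm [-0.9  2.7  7.9] units [-0.0036  0.0109  0.0317]
turn deg 0.04 units 0.0002
[-3.93270575  0.43452219  0.88265639]
```

>>> step_arm:
  series:
    - [0.85,0,0.004,0.012,0]
    - [0.85,0,0.002,0.012,0]
    - [0.85,0,0,0.012,0]
    - [0.85,0,0,0,0]

```text
clock: 13.72
tool_pos: [0.4766, -0.0858, 0.0818]
tool_rot: [[0.207, 0.022, 0.978], [-0.978, -0.003, 0.207], [0.007, -1.0, 0.021]]
ft_force: [-1.3, 0.4, 0.5]
finger_gap: 0.85
```

Run:
```python
from h import *
import pickle
gor(-57,-172,.081,-78.1);print(bot.state()['ft_force'])
c=cam("wrist"); im=bot.snapshot("wrist"); cv2.imwrite("pics/w5.png",im); pickle.dump(c,open("w5.pkl","wb"))
```

```text
rail [ -56.1 -172.5]
at [ 0.4766 -0.0858  0.0818] yaw -78.03 j6 62.0 shift mm [-0.3  0.8 -1. ] units [-0.0013  0.0033 -0.0038]
turn deg 0.07 units 0.0004
[-1.32994584  0.42590174  0.52719358]
```

View pics/w5.png

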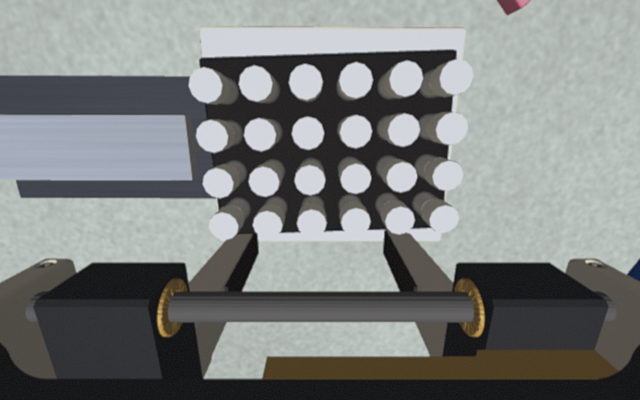

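Wrist view: the fingers are touching the rack's side. It is still slightly turned; cap corners are at (206,84), (456,76), (224,225) and (445,217). The cap grid gives a numeric pose.

```bash
cat >> h.py <<'E'
def caps(c,P,z=.121):
    "rack centre (rail mm) and heading rel. rail (deg) from corner caps: front+x, rear+x, front-x, rear-x"
    q=[rf(ray(c,u,v,z)) for u,v in P]; m=np.mean(q,axis=0)
    d=(q[0]+q[2]-q[1]-q[3])/2; w=(q[0]+q[1]-q[2]-q[3])/2
    print("caps centre",m.round(1),"yaw",np.degrees(np.arctan2(-d[0],d[1])).round(2),np.degrees(np.arctan2(w[1],w[0])).round(2),"len",np.linalg.norm(d).round(1),np.linalg.norm(w).round(1))
E
python3 - <<'E'
from h import *
import pickle
c,s=pickle.load(open("w4.pkl","rb")); caps(c,[(240+(u-1.5)/4,112+(v-1.5)/4) for u,v in((82,213),(474,165),(125,434),(495,388))])
c=pickle.load(open("w5.pkl","rb")); caps(c,[(206,84),(456,76),(224,225),(445,217)])
q=lambda u,v,z:rf(ray(c,u,v,z))
print("edge",q(205,59,.08),q(455,51,.08),"rail",q(186,114,.07),q(192,181,.07),"plat",q(201,29,.071),q(465,29,.071),q(441,240,.071))
g=cv2.cvtColor(cv2.imread("pics/w5.png"),6)
h=cv2.HoughCircles(cv2.GaussianBlur(g,(3,3),0)[50:245,180:480],3,1,28,param1=120,param2=14,minRadius=11,maxRadius=20)
print(0 if h is None else len(h[0]))
E
```

```text
caps centre [  -3.5 -174.4] yaw 7.59 7.93 len 103.7 62.3
caps centre [   2.2 -176.6] yaw 2.02 2.22 len 103.7 61.9
edge [  48.2 -109.6] [  52.6 -243.4] rail [ 19.9 -91.7] [-20.7 -90.6] plat [  64.9 -105.7] [  65.6 -251.5] [ -60.8 -252.4]
23
```

>>> step_arm:
  series:
    - [0.85,0,0,-0.1,0]
    - [0.85,0,-0.1,-0.05,0]
    - [0.85,0,-0.2,0,0]
    - [0.6,0.1,-0.15,0,0]
    - [0.6,0.2,0,0,0]
    - [0.6,0.1,0,0,0]
    - [0.6,0,0,0,-0.056]
    - [0.6,0,0,0,-0.056]
    - [0.6,0,0,0,-0.056]
    - [0.6,0,0,0,-0.056]
    - [0.6,0,0,0,-0.056]
    - [0.6,0,0,0,-0.056]
    - [0.6,0,0,0,-0.056]
    - [0.6,0,0,0,-0.056]
    - [0.6,0,0,0,-0.052]
    - [0.6,0,0,0,0]

```text
clock: 15.78
tool_pos: [0.4653, -0.2, 0.2029]
tool_rot: [[0.967, 0.049, -0.25], [0.251, -0.016, 0.968], [0.043, -0.999, -0.027]]
ft_force: [-0.5, 1.3, -0.9]
finger_gap: 0.602
```

```bash
python3 -c "
from h import *
gor(1,-275,.15,11.9);print(bot.state()['ft_force'])"
```

```text
rail [ -90.7 -282.1]
at [ 0.4653 -0.2     0.2029] yaw 14.54 j6 -43.7 shift mm [89.5 56.7  4.1] units [0.3579 0.2268 0.0163]
turn deg 2.64 units 0.0146
[-0.52982316  1.32593176 -0.92952623]
```

>>> step_arm:
  series:
    - [0.6,0.12,0.04,0.005,0.0073]
    - [0.6,0.12,0.06,0.005,0.0073]
    - [0.6,0.12,0.06,0.005,0]
    - [0.6,0,0.06,0,0]
    - [0.6,0,0,0,0]

```text
clock: 16.4
tool_pos: [0.5582, -0.1777, 0.1511]
tool_rot: [[0.982, 0.053, -0.183], [0.184, -0.018, 0.983], [0.049, -0.998, -0.027]]
ft_force: [-0.9, -0.1, 0.4]
finger_gap: 0.595
```

```bash
python3 -c "
from h import *
gor(1,-275,.084,11.9);print(bot.state()['ft_force'],bot.state()['tool_rot'].round(3))"
```

```text
rail [   4.9 -279.3]
at [ 0.5582 -0.1777  0.1511] yaw 10.61 j6 -33.0 shift mm [-7.2 66.7  5.7] units [-0.029   0.2667  0.023 ]
turn deg -1.29 units -0.0072
[-0.94671397 -0.08862922  0.35749323] [[ 0.982  0.053 -0.183]
 [ 0.184 -0.018  0.983]
 [ 0.049 -0.998 -0.027]]
```

>>> step_arm:
  series:
    - [0.6,-0.029,0.08,0.012,-0.0072]
    - [0.6,0,0.1,0,0]
    - [0.6,0,0.06,0,0]
    - [0.6,0,0,0,0]

```text
clock: 16.9
tool_pos: [0.5527, -0.1788, 0.092]
tool_rot: [[0.978, 0.056, -0.199], [0.2, -0.019, 0.98], [0.051, -0.998, -0.03]]
ft_force: [0.7, -0.2, 0.6]
finger_gap: 0.604
```

```bash
python3 -c "
from h import *
gor(1,-250,.085,11.9);print(bot.state()['ft_force'],bot.state()['tool_rot'].round(3))"
```

```text
rail [  -0.7 -279.3]
at [ 0.5527 -0.1788  0.092 ] yaw 11.55 j6 -34.3 shift mm [ 1.2  6.2 29.2] units [0.0047 0.0248 0.1168]
turn deg -0.35 units -0.0019
[ 0.66869563 -0.18152906  0.60786476] [[ 0.978  0.056 -0.199]
 [ 0.2   -0.019  0.98 ]
 [ 0.051 -0.998 -0.03 ]]
```

Approach and push until square against the fingers (TCP y to about −235).

>>> step_arm:
  series:
    - [0.6,0.005,0.024,0.04,-0.002]
    - [0.6,0,0.004,0.04,0]
    - [0.6,0,0,0.03,0]
    - [0.6,0,0,0.02,0]
    - [0.6,0,-0.001,0.02,0]
    - [0.6,0,-0.001,0.02,0]
    - [0.6,0,0,0,0]

```text
clock: 17.77
tool_pos: [0.5462, -0.1346, 0.0862]
tool_rot: [[0.977, 0.06, -0.205], [0.207, -0.021, 0.978], [0.054, -0.998, -0.033]]
ft_force: [-0.5, 0.7, 0.1]
finger_gap: 0.601
```

Run:
```python
from h import *
import pickle
gor(1,-160,.085,11.9);print(bot.state()['ft_force'],bot.state()['tool_rot'].round(3))
c=cam("wrist"); im=bot.snapshot("wrist"); cv2.imwrite("pics/w6.png",im); pickle.dump(c,open("w6.pkl","wb"))
```

```text
rail [   2.  -234.7]
at [ 0.5462 -0.1346  0.0862] yaw 11.94 j6 -30.4 shift mm [-1.  -1.3 74.4] units [-0.0039 -0.0051  0.2978]
turn deg 0.04 units 0.0002
[-0.54886611  0.73218058  0.08126454] [[ 0.977  0.06  -0.205]
 [ 0.207 -0.021  0.978]
 [ 0.054 -0.998 -0.033]]
```

```bash
cat >> h.py <<'E'
def rackfit(f,c,z=.121,show=True):
    g=cv2.GaussianBlur(cv2.cvtColor(cv2.imread(f),6),(3,3),0)[:262]
    h=cv2.HoughCircles(g,3,1,24,param1=120,param2=13,minRadius=9,maxRadius=22)[0]
    h=np.array([x for x in h if g[int(x[1]),min(int(x[0]),639)]>185])
    q=np.array([rf(ray(c,u,v,z)) for u,v,_ in h])
    # keep the connected lattice: points with >=2 neighbours 17..25 mm away
    D=np.linalg.norm(q[:,None]-q[None],axis=2); k=((D>17)&(D<25)).sum(1)>=2; q=q[k]
    r=cv2.minAreaRect(q.astype(np.float32)); print(len(q),"caps; rect",np.round(r[0],1),np.round(r[1],1),round(r[2],2)); return q
E
python3 - <<'E'
from h import *
import pickle
for n in("w5","w6"): 
    q=rackfit(f"pics/{n}.png",pickle.load(open(n+".pkl","rb"))); print(q.min(0),q.max(0))
E
```

```text
22 caps; rect [   1.8 -176.4] [ 62.2 104.6] 1.82
[ -31.  -229.6] [  33.8 -123.5]
18 caps; rect [   4.5 -169.4] [65.5 84.2] 0.61
[ -28.7 -211.2] [  37.5 -127.4]
```

Run:
```python
from h import *
import pickle
c=pickle.load(open("w6.pkl","rb")); q=rackfit("pics/w6.png",c)
print(q[np.lexsort((q[:,0],-q[:,1].round(-1)))].tolist())
# rail end / studs reference: dark-rail edge samples
g=cv2.cvtColor(cv2.imread("pics/w6.png"),6)
for y in(-20,0,20,40):
    L=[proj(c,[*(RO+RR@np.array([x,y-75])/1000),.07]) for x in(-45,45)]
    print(y,np.round(L,0).tolist(),[int(g[int(v),int(u)]) if 0<=v<400 and 0<=u<640 else -1 for u,v in np.linspace(L[0],L[1],46)])
```

```text
18 caps; rect [   4.5 -169.4] [65.5 84.2] 0.61
[[-28.7, -128.4], [-6.4, -127.4], [15.2, -127.5], [36.8, -128.0], [-27.7, -148.1], [-6.7, -148.8], [14.0, -148.4], [35.1, -148.7], [-27.5, -169.6], [-6.9, -168.4], [13.5, -169.0], [34.8, -169.6], [-27.8, -189.8], [-6.7, -189.7], [13.9, -189.5], [37.5, -193.4], [13.7, -211.2], [35.6, -211.2]]
-20 [[215.0, -210.0], [416.0, -199.0]] [-1, -1, -1, -1, -1, -1, -1, -1, -1, -1, -1, -1, -1, -1, -1, -1, -1, -1, -1, -1, -1, -1, -1, -1, -1, -1, -1, -1, -1, -1, -1, -1, -1, -1, -1, -1, -1, -1, -1, -1, -1, -1, -1, -1, -1, -1]
0 [[209.0, -277.0], [421.0, -263.0]] [-1, -1, -1, -1, -1, -1, -1, -1, -1, -1, -1, -1, -1, -1, -1, -1, -1, -1, -1, -1, -1, -1, -1, -1, -1, -1, -1, -1, -1, -1, -1, -1, -1, -1, -1, -1, -1, -1, -1, -1, -1, -1, -1, -1, -1, -1]
20 [[203.0, -352.0], [427.0, -333.0]] [-1, -1, -1, -1, -1, -1, -1, -1, -1, -1, -1, -1, -1, -1, -1, -1, -1, -1, -1, -1, -1, -1, -1, -1, -1, -1, -1, -1, -1, -1, -1, -1, -1, -1, -1, -1, -1, -1, -1, -1, -1, -1, -1, -1, -1, -1]
40 [[196.0, -435.0], [433.0, -412.0]] [-1, -1, -1, -1, -1, -1, -1, -1, -1, -1, -1, -1, -1, -1, -1, -1, -1, -1, -1, -1, -1, -1, -1, -1, -1, -1, -1, -1, -1, -1, -1, -1, -1, -1, -1, -1, -1, -1, -1, -1, -1, -1, -1, -1, -1, -1]
```

>>> step_arm:
  series:
    - [0.6,0,-0.001,0.02,0]
    - [0.6,-0.001,-0.001,0.03,0]
    - [0.6,-0.001,-0.001,0.03,0]
    - [0.6,-0.001,-0.001,0.03,0]
    - [0.6,-0.001,-0.001,0.03,0]
    - [0.6,-0.001,-0.001,0.03,0]
    - [0.6,-0.001,-0.001,0.03,0]
    - [0.6,-0.001,-0.001,0.03,0]
    - [0.6,0,-0.001,0.03,0]
    - [0.6,0,0,0,0]

```text
clock: 19.08
tool_pos: [0.5307, -0.0675, 0.0869]
tool_rot: [[0.977, 0.062, -0.205], [0.207, -0.022, 0.978], [0.056, -0.998, -0.035]]
ft_force: [-0.2, -0.0, 0.3]
finger_gap: 0.599
```

Run:
```python
from h import *
import pickle
gor(0,-90,.085,11.9);print(bot.state()['ft_force'],bot.state()['tool_rot'].round(3))
c=cam("wrist"); im=bot.snapshot("wrist"); cv2.imwrite("pics/w7.png",im); pickle.dump(c,open("w7.pkl","wb"))
q=rackfit("pics/w7.png",c); print(q[np.lexsort((q[:,0],-q[:,1].round(-1)))].tolist())
```

```text
rail [   0.6 -165.8]
at [ 0.5307 -0.0675  0.0869] yaw 11.94 j6 -23.3 shift mm [-0.7 -0.8 75.6] units [-0.0027 -0.003   0.3024]
turn deg 0.04 units 0.0002
[-0.18202312 -0.00549092  0.27353871] [[ 0.977  0.062 -0.205]
 [ 0.207 -0.022  0.978]
 [ 0.056 -0.998 -0.035]]
18 caps; rect [   2.9 -100.4] [84.1 63.7] 90.0
[[-29.0, -58.6], [-7.8, -58.4], [12.3, -58.9], [34.7, -58.6], [-28.8, -78.7], [-8.0, -79.4], [12.7, -79.8], [33.4, -79.4], [-28.9, -100.3], [-7.8, -100.0], [12.2, -99.7], [33.6, -99.8], [-28.8, -120.1], [-7.6, -120.9], [12.6, -120.8], [34.7, -122.6], [13.4, -142.0], [32.9, -142.5]]
```

>>> step_arm:
  series:
    - [0.6,0,-0.001,0.03,0]
    - [0.6,-0.001,-0.001,0.03,0]
    - [0.6,-0.001,-0.001,0.03,0]
    - [0.6,-0.001,-0.001,0.03,0]
    - [0.6,-0.001,-0.001,0.03,0]
    - [0.6,0,-0.001,0.03,0]
    - [0.6,0,-0.001,0.03,0]
    - [0.6,0,-0.001,0.03,0]
    - [0.6,0,-0.001,0.03,0]
    - [0.6,0,0,0,0]

```text
clock: 20.38
tool_pos: [0.5142, 0.003, 0.0863]
tool_rot: [[0.977, 0.06, -0.205], [0.206, -0.022, 0.978], [0.055, -0.998, -0.034]]
ft_force: [0.9, -1.2, 0.3]
finger_gap: 0.6
```

Run:
```python
from h import *
import pickle
gor(-1,-77,.085,11.9);print(bot.state()['ft_force'],bot.state()['tool_rot'].round(3))
c=cam("wrist"); im=bot.snapshot("wrist"); cv2.imwrite("pics/w8.png",im); pickle.dump(c,open("w8.pkl","wb"))
q=rackfit("pics/w8.png",c); print(q[np.lexsort((q[:,0],-q[:,1].round(-1)))].tolist())
```

```text
rail [ -1.  -93.3]
at [0.5142 0.003  0.0863] yaw 11.92 j6 -15.1 shift mm [-0.1  0.7 16.2] units [-0.0002  0.003   0.0649]
turn deg 0.02 units 0.0001
[ 0.92811283 -1.1586937   0.28732282] [[ 0.977  0.06  -0.205]
 [ 0.206 -0.022  0.978]
 [ 0.055 -0.998 -0.034]]
20 caps; rect [  0.9 -28.1] [83.6 62.6] 89.17
[[-28.5, 14.1], [-10.2, 13.6], [11.0, 13.1], [32.2, 12.9], [-30.0, -7.5], [-9.6, -7.0], [11.5, -7.4], [32.5, -7.4], [-30.4, -27.8], [-9.9, -27.9], [10.5, -27.2], [31.8, -28.2], [-30.4, -48.5], [-9.7, -48.3], [11.3, -48.2], [31.8, -48.5], [-30.2, -68.8], [-9.9, -69.8], [11.1, -69.3], [31.6, -69.3]]
```

View pics/w8.png

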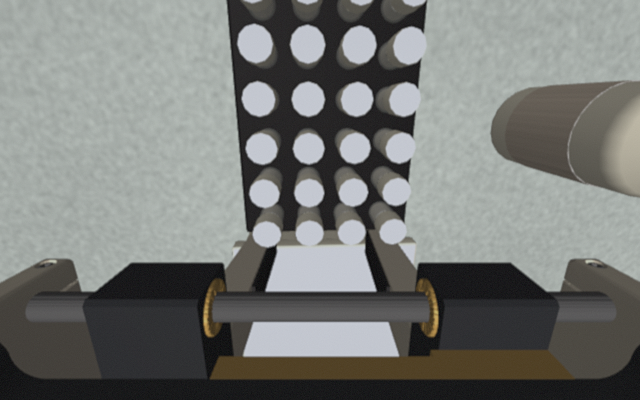

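Rack square and about +0.8 mm off-centre, with 15 mm to go. The bottle is well clear at right. Now I'll push gently until it touches the stop.

>>> step_arm:
  series:
    - [0.6,0,0,0.025,0]
    - [0.6,0,-0.001,0.02,0]
    - [0.6,0,0,0.008,0]
    - [0.6,0,0,0.008,0]

```text
clock: 20.92
tool_pos: [0.5113, 0.018, 0.0863]
tool_rot: [[0.977, 0.061, -0.204], [0.206, -0.023, 0.978], [0.055, -0.998, -0.035]]
ft_force: [1.0, -5.1, 1.0]
finger_gap: 0.6
```

```bash
python3 -c "
from h import *
gor(-1,-77,.085,11.9);print(bot.state()['ft_force'])"
```

```text
rail [ -0.7 -78.1]
at [0.5113 0.018  0.0863] yaw 11.9 j6 -13.2 shift mm [-0.3  1.2  1.1] units [-0.0013  0.0048  0.0042]
turn deg 0.0 units 0.0
[ 0.97955121 -5.12110171  0.99615435]
```

>>> step_arm:
  series:
    - [0.6,0,0,0.006,0]
    - [0.6,0,0,0.006,0]

```text
clock: 21.18
tool_pos: [0.5111, 0.0201, 0.0863]
tool_rot: [[0.977, 0.062, -0.205], [0.207, -0.024, 0.978], [0.056, -0.998, -0.037]]
ft_force: [2.3, -13.1, 0.6]
finger_gap: 0.6
```

>>> step_arm:
  series:
    - [0.6,0,0,0.006,0]
    - [0.6,0,0,0,0]
    - [0.6,0,0,-0.02,0]
    - [0.6,0,0,-0.08,0]
    - [0.6,0,-0.05,-0.15,0]
    - [0.6,0,-0.15,-0.15,0]
    - [0.6,0,-0.2,-0.2,0]
    - [0.6,0,-0.1,-0.2,0]
    - [0.6,0,0,-0.2,0]
    - [0.6,0,0,-0.2,0]
    - [0.6,0,0,-0.2,0]
    - [0.6,0,0,0,0]

```text
clock: 22.68
tool_pos: [0.5752, -0.3219, 0.2208]
tool_rot: [[0.976, 0.06, -0.207], [0.209, -0.021, 0.978], [0.054, -0.998, -0.033]]
ft_force: [-0.0, 1.6, 0.2]
finger_gap: 0.602
```

Run:
```python
from h import *
print(bot.state()["tool_pos"])
c=cam("top"); t=bot.snapshot("top"); s=bot.snapshot("scene"); cv2.imwrite("pics/top2.png",t); cv2.imwrite("pics/scene2.png",s)
o=np.zeros((600,780,3),np.uint8); o[:330,:]=cv2.resize(t[185:295,150:410],None,fx=3,fy=3,interpolation=cv2.INTER_CUBIC)
b=cv2.resize(s[150:280,280:480],None,fx=2,fy=2,interpolation=cv2.INTER_CUBIC); o[335:595,:400]=b
w=bot.snapshot("wrist"); o[335:573,400:780]=cv2.resize(w,(380,238))
cv2.imwrite("pics/final.png",o)
```

```text
[ 0.57517408 -0.32192919  0.22081873]
```

View pics/final.png

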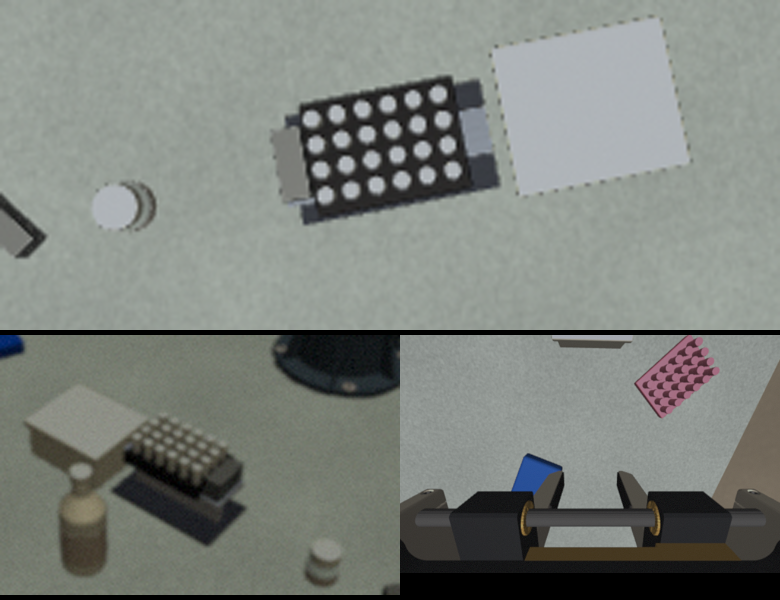

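Run:
```python
from h import *
c=cam("top"); m=lambda u,v:(150+(u-1)/3,185+(v-1)/3)
caps(c,[m(312,119),m(438,94),m(326,195),m(452,170)],.121)
S=[rf(ray(c,*m(*p),.104)) for p in((273,131),(297,126),(309,197),(284,203))]; print("stop",[x.tolist() for x in S],np.mean(S,0))
print("base edges",[rf(ray(c,*m(*p),.08)).tolist() for p in((301,105),(451,77),(466,190))])
print("rail start",[rf(ray(c,*m(*p),.07)).tolist() for p in((487,109),(492,151))])
for n in("jar",):print(n,ray(c,*m(117,207),.055))
```

```text
caps centre [ 2.4 -2.5] yaw 0.17 -0.18 len 104.0 62.8
stop [[31.5, 85.2], [31.8, 65.0], [-27.6, 65.7], [-28.5, 86.7]] [ 1.8  75.65]
base edges [[50.7, 62.1], [49.7, -67.0], [-46.7, -61.4]]
rail start [[17.7, -91.8], [-18.3, -89.1]]
jar [0.44446199 0.32483789 0.055     ]
```

```bash
python3 -c "
from h import *
print(bot.finish_job())"
```

```text
the job is handed in; nothing more can be done
None
```

The stop is pressed onto the studs and the rack rests against it on the rail. I handed the job in at about 23 s of the 72 s allowed.

**What I did:**
- **Stop:** I took the grey block farthest from the base (0.69 m; the look-alike is at 0.61 m) and pressed it onto the two studs.
- **Rack:** I pushed its side with two fingers to centre it and take out most of its turn, then pushed from behind along the rail. It was never lifted.

**Last checks:**
- **Stop:** the top face matches the seated height in both the wrist and top views, with its centre at y ≈ 75 mm.
- **Rack position:** from the top camera it is about 0.6 mm off the stop's centre in x, and square within 0.2°. It is clear of the platform by roughly 40 mm.
- **Rack contact:** the push force rose to 13 N as it met the stop. The measured spacing was 78 mm against the nominal 77 mm, so a gap of about 1 mm cannot be ruled out from the image alone.
- **Bystanders:** the jar measures about where it began, the bottle stands upright, and the ice brick was never approached.

**Things that were less clean:**
- **Pressing force:** it peaked at about 81 N vertically, through the gripped stop. That is under the 120 N wrist limit but harder than needed.
- **Tool tilt:** the tool built up about 3° of tilt during fast turns, which did no visible harm.
- **Rack offset:** readings of the rack's x offset differed by about 2 mm between the wrist and top cameras (+0.8 and +2.4 mm), so I judged it relative to the stop.

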